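Knock a sandal heel out of its press nest and press it onto the sole

ROBOT

A 6-joint arm with a two-finger parallel gripper is mounted at the origin on the work surface. World frame = base frame: x ahead of the robot, y to its left, z up, the work surface at z = 0. Lengths are in mm, angles in degrees, forces in N, time in s.
With the tool pointing down it reaches from about 300 to 850 mm from the base axis. Payload 4.2 kg.
Tool frame: the origin (TCP) lies midway between the tips of the shut fingers; the grasp point (between the pads) lies 19 mm behind it (env.grip_depth is the distance from the TCP to the grasp point, in mm); z points along the fingers, y is the line along which they close (so a half turn about z gives the same grasp; the last joint's range is limited). The gripper opens to 91 mm and grips with 3 to 60 N. Pads are 32 mm wide; open, the fingers measure 118 mm over their backs; the gripper's body (76 mm by 178 mm) begins 60 mm behind the grasp point.
Start: joints at [73.51, 18.312, 89.639, -0, 72.044, -1.146], TCP at [152.153, 554.52, 213.976] pointing down, gripper open.
Joint ranges: [-177.97, 177.97], [-48.28, 115.42], [12.27, 149.76], [-77.06, 257.06], [2.81, 150.46], [-146.56, 146.56]. Speed limits (degrees/s): [147.25, 147.25, 180, 180, 180, 180].

INTERFACE

Orientations are given as [roll, pitch, yaw] about the fixed x, y, z axes, in that order (R = Rz(yaw) Ry(pitch) Rx(roll)).
In Python, from workcell import env, eyes gives the robot as it stands.
- The arm moves only by the tool send_rows, never from a script. Its argument "motion" is a list of rows, each a list of 7 numbers: the shift along the world's x, y, z normalised to -1 to 1, where 1 is 0.5 m, then the turn, a rotation vector about the world's x, y, z normalised to -1 to 1, where 1 is 60 degrees, then the opening, from -1 (shut) to 1 (fully open). A call has 1 to 20 rows; each row is the pose to reach, as a shift and turn from the pose commanded when the call began; what a row does not reach only later rows make up. A row lasts 1/8 s, in which the tool goes at most 62.5 mm and 10.7 degrees, less where a joint would pass 70% of its speed; a pose out of reach is approached as far as the arm can. A call with a number of a shift or a turn outside -1 to 1 is refused whole. A call with a gripper value outside its range is refused whole. The fingers move at their own pace and stop on an object; "squeeze" is the grip in N (left out, the last holds). Time passes only in rows, so rows that repeat a pose let the fingers close. It gives the time, the measured TCP pose, the force, the opening and the grip force at its end, in the units of the state.
- env.state(): the state, without advancing time (a new reading comes with each control period).
- eyes.grab_frame(name): name is "side" or "top"; returns a dict with "pixels" (400x640x3 uint8, red, green, blue), "depth" (400x640 float32, mm along the optical axis (not along the pixel's ray), 0 where there is no reading), "fx", "fy", "cx", "cy" (pixels), "R" (3x3) and "t" (3): a world point X has camera coordinates R X + t. Camera axes: x right, y down, z forward; pixel columns grow to the right and rows downward; lengths in mm; the calibration is good to about 2 mm. A picture is of the moment at which its call begins.
- env.job_done(): hands the job in; it is judged then, once.
The state is a dict: "time_s": time; "qpos": joint angles; "qvel": joint speeds; "effort": joint torques, N m; "ee_pos": TCP position; "ee_rot": TCP orientation; "force": force on the tool from outside, world axes, zero at the start; "torque": the same for the moment, N m; "gripper_width": finger opening in mm; "gripper_force": force on a finger pad.
Only numpy, scipy, OpenCV 4.12 (cv2) and the standard library are available. Lean on these libraries where they do the work, as an engineer would, in place of code of your own. Each camera call takes 0.05 s, during which the arm holds its last target. There are 200 camera calls.

TASK

The tread cap has just been pressed into the white heel in the sloping nest of the heel press. Knock the heel up by pushing the red ball of the ejector lever right down to its stop, take the raised heel out, and set it upright, cap side still up, centred on the round brown heel mark of the sole on the plank. Then press it down onto its mark with a steady push of about 20 N (2 kg) for a second, let go, and leave the tools, nails and other heels where they are.

Things in the scene. Friction and masses are not known exactly. Their poses are not given: they have to be found in the camera images.
- press: Heel press nest on a green steel stand, fixed. Origin: on the bench under the bed's centre; own z vertical. Bed and nest slope 40 degrees: the nest's axis is N = (-0.643, 0, 0.766) in the stand's axes, leaning to its -x (robot side). Bed 150 x 170 mm, top centre 62 mm above the origin; the nest block's rim is 96 mm above the bed along N; lever on the -y side.
- nest_floor (a point): Centre of the pocket's floor, over the 36 mm ejector hole through which a 30 mm steel pin rises along N. At (-0.036, 0, 0.105) m in the stand's axes. Axes as press.
- nest_mouth (a point): Centre of the round pocket's mouth, level with the rim of the 100 x 100 mm aluminium nest block. The pocket is 63 mm wide and 40 mm deep along N. Axes as press.
- ejector_lever (a joint): Lever angle, 0 at rest, 0.42 rad at the stop. Pivot at (-0.014, -0.060, 0.079) m in the stand's axes, axis (0.766, 0, 0.643). Pushing the ball along -N turns it against a stiff friction pivot (about 7 N at the ball); it stays where it is left. The ejector pin rises 60 mm per rad, so at the stop it holds the heel 25 mm up.
- lever_ball (a point): Centre of the red ball grip, 32 mm across, at the lever's end, 140 mm from the pivot. Its arc lies in the plane of N and the stand's y axis: at rest 76 mm above the bed's plane along N, at the stop about 19 mm, and 129 mm then 140 mm beyond the pivot towards the stand's -y.
- heel: White sandal heel with a cork-coloured tread cap in its top: a cylinder 60 mm in diameter, 40 mm high, edges rounded 2 mm, about 90 g. Origin: centre of its underside; z along its axis to the cap. It starts on the nest's floor, its top flush with the rim, so that it can be gripped only after it has been raised.
- sole: Sandal sole lying bottom side up on the plank: flat, 8 mm thick, 240 mm long, tan with a white edge, loose, about 140 g. Origin: under its middle; z up; x towards the toe, the heel end at -x.
- heel_seat (a point): Centre of the round brown heel mark (62 mm in diameter) on the top face of the sole, 86 mm from its origin towards the heel end. The heel's underside goes here.
- plank: Fixed wooden work plank 300 x 125 x 20 mm under the sole. Origin: centre of its underside.
- spare_heel_a: Bystander: another heel, same size, standing on the bench. Origin: centre of its underside.
- spare_heel_b: Bystander: another heel, same size, standing on the bench. Origin: centre of its underside.
- hammer: Bystander: hammer 240 mm long lying on the bench. Origin about its middle, x towards the head.
- nail_tin: Bystander: open blue tin of nails, 110 x 85 x 28 mm. Origin: centre of its underside.
Things that resemble listed ones, but are neither listed nor needed, are in the scene too. What is meant by the sole is not orange, and is the smaller of those in its own colour. What is shaped like the heel but black is not meant.

How it is judged:
By the outcome, as a careful person would: the job done as asked, in the order asked, and still so for the second after the job is handed in, with the robot touching nothing.
It also fails if it takes over 66 s, if anything falls off the work surface, if the arm or the gripper's body presses on something with over 40 N, if the wrist force passes 120 N, or if a joint passes its speed limit or range.

## Working session

There is one attempt and no reset: what is moved stays moved. The work goes in short steps, Python scripts to look and compute and a tool call to move; the robot and the scene stay as the last step left them, time stands still between calls to the robot, and variables do not carry over. Pictures are saved under pics/ and viewed, at most 10 in all, crops included, and the job is handed in when it is done.

Besides the shell and the picture viewer there is one more tool, called after "Emit:" as name(argument=value, ...) on one line, values as JSON. send_rows: Moves the arm, as the interface text tells. Its arguments: {"type":"object","properties":{"motion":{"type":"array"},"squeeze":{"type":"number"}},"required":["motion"]}

```bash
ls; mkdir -p pics; cat > h.py <<'E'
import numpy as np,cv2
from workcell import env,eyes
def grab(n,save=None):
    f=eyes.grab_frame(n)
    if save: cv2.imwrite('pics/'+save,f['pixels'][:,:,::-1])
    return f
def cloud(f):
    d=f['depth'];v,u=np.mgrid[:d.shape[0],:d.shape[1]]
    c=np.stack([(u-f['cx'])/f['fx']*d,(v-f['cy'])/f['fy']*d,d],-1)
    w=(c-np.array(f['t']))@np.array(f['R'])
    w[d<=0]=np.nan
    return w
E
python3 - <<'E'
from h import *
a=grab('top','t1.png');b=grab('side','s1.png')
np.savez('f1.npz',tp=a['pixels'],tc=cloud(a),sp=b['pixels'],sc=cloud(b))
for f in(a,b): print(-np.array(f['R']).T@f['t'],f['fx'],np.round(f['R'],3).tolist())
print(env.state(),env.grip_depth)
E
```

```text
pics
[ 328.47428389  -32.61378298 1598.6638573 ] 515.5166605922376 [[-0.004, -1.0, -0.004], [-0.989, 0.004, -0.147], [0.147, 0.004, -0.989]]
[ -101.09697859 -1171.3010804    895.32350993] 512.9697022527474 [[0.867, -0.498, -0.02], [-0.275, -0.444, -0.853], [0.416, 0.745, -0.522]]
{'time_s': 0.1, 'qpos': array([ 7.35089186e+01,  1.83475354e+01,  8.96995691e+01, -6.05935549e-04,
        7.20435439e+01, -1.14444924e+00]), 'qvel': array([-0.03393231, -0.05574288, -0.08959766,  0.01715665,  0.0303016 ,
       -0.02229789]), 'effort': array([ 1.19670303e-04, -4.13332951e+01, -2.32509023e+01,  7.28761987e-02,
        4.22633754e-02, -3.38736322e-05]), 'ee_pos': array([152.03844955, 554.06690905, 213.20775238]), 'ee_rot': array([-1.79909358e+02, -1.23451732e-03,  1.64653554e+02]), 'force': array([ 0.10774797, -0.20821178,  0.57719407]), 'torque': array([0.00584961, 0.05570973, 0.00928018]), 'gripper_force': 0.0, 'gripper_width': 91.19611005763737} 18.8
```

View pics/t1.png

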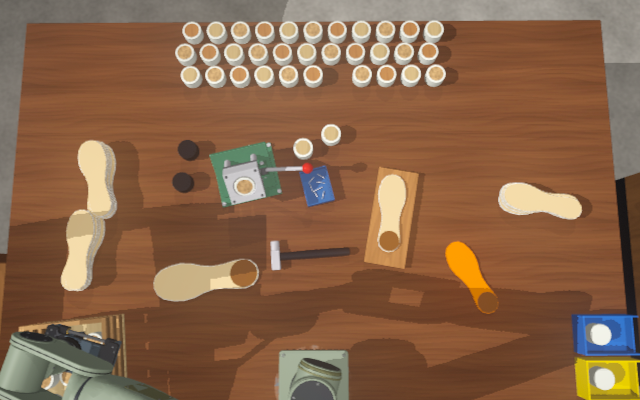

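View pics/s1.png

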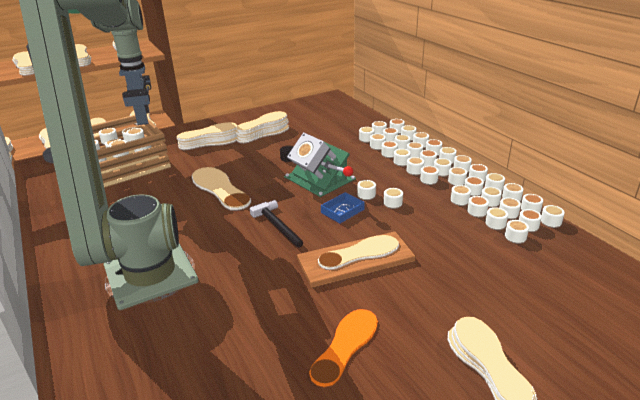

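The top view shows the nest at (244,186), the red ball at (307,168) and the plank sole's heel mark at (389,241). The larger sole with a mark at (244,273) is a decoy. The side view agrees, with the nest at (307,150) and the ball at (347,171).

```bash
python3 - <<'E'
from h import *
z=np.load('f1.npz')
for n in 'ts':
    p=z[n+'p'].astype(int);c=z[n+'c'];hsv=cv2.cvtColor(z[n+'p'],cv2.COLOR_RGB2HSV).astype(int)
    H,S,V=hsv[...,0],hsv[...,1],hsv[...,2]
    red=((H<6)|(H>174))&(S>180)&(V>110)
    k,l,st,ce=cv2.connectedComponentsWithStats(red.astype(np.uint8))
    for i in range(1,k):
        if st[i,4]>25:
            q=c[l==i];print(n,'red',st[i],ce[i],np.nanmedian(q,0).round(1))
    # ball centre: sphere fit r=16 later
    box=(slice(140,215),slice(205,290)) if n=='t' else (slice(125,200),slice(275,365))
    q=c[box].reshape(-1,3);hq=hsv[box].reshape(-1,3)
    g=(hq[:,0]>55)&(hq[:,0]<90)&(hq[:,1]>60)&np.isfinite(q[:,0])
    print(n,'green',q[g].min(0),q[g].max(0),g.sum())
    # plane with known slope: normal fit by RANSAC over grey points
    gr=(hq[:,1]<45)&np.isfinite(q[:,0])&(q[:,2]>90)
    P=q[gr];best=None;r=np.random.default_rng(0)
    for _ in range(2000):
        a=P[r.choice(len(P),3,False)];nn=np.cross(a[1]-a[0],a[2]-a[0]);L=np.linalg.norm(nn)
        if L<200: continue
        nn/=L;nn*=np.sign(nn[2])
        if not .68<nn[2]<.84: continue
        m=abs((P-a[0])@nn)<2
        if best is None or m.sum()>best.sum(): best=m
    Q=P[best];m0=Q.mean(0);nn=np.linalg.svd(Q-m0)[2][2];nn*=np.sign(nn[2])
    print(n,'plane',len(Q),m0,nn,'yaw',np.degrees(np.arctan2(-nn[1],-nn[0])), 'd',nn@m0)
    # brown/cork in nest
    for nm,bx in (('cork',box),('seat',(slice(225,256),slice(372,405)) if n=='t' else (slice(248,272),slice(315,345)))):
        q=c[bx].reshape(-1,3);hq=hsv[bx].reshape(-1,3)
        print(nm,hq[len(hq)//2])
    np.save(n+'n.npy',Q)
E
```

```text
t red [303 163   9  10  71] [306.77464789 167.43661972] [630.7  16.3 131.9]
t green [537.68585143 108.23132772  -4.09350769] [723.81955275 305.29706206 133.82957196] 1441
t plane 464 [577.02740325 198.94743685 135.83267421] [-0.6266505  -0.12889289  0.76856735] yaw 11.622810361654501 d -282.8408613569243
cork [ 27  13 182]
seat [ 15 173 167]
s red [343 166  10  10  75] [347.82666667 170.76      ] [629.3   5.3 129.1]
s green [ 5.31867008e+02  9.72985492e+01 -3.31780081e-01] [731.10560533 289.80802634 136.16665335] 1320
s plane 306 [579.48967953 193.74663322 137.32243443] [-0.61088154 -0.14100109  0.77906511] yaw 12.997147828754722 d -274.3349142604188
cork [150   4  61]
seat [ 13 154 213]
```

```bash
python3 - <<'E'
import cv2,numpy as np
a=cv2.imread('pics/t1.png')[130:260,200:430];b=cv2.imread('pics/s1.png')[120:290,270:430]
cv2.imwrite('pics/c1.png',np.vstack([cv2.resize(a,(690,390),interpolation=2)]))
cv2.imwrite('pics/c2.png',cv2.resize(b,(560,595),interpolation=2))
E
```

```text
(no output)
```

View pics/c1.png

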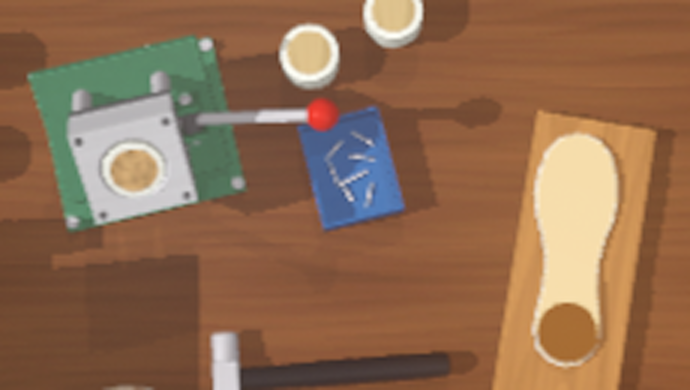

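View pics/c2.png

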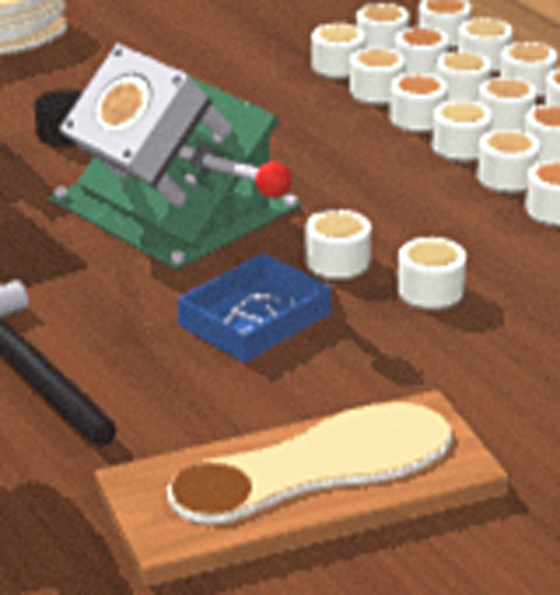

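c1 shows the heel ring at crop (134,168), the ball at (322,115) and the mark at (567,333). c2 shows the nail tin and spare heels lying below and beyond the ball, clear of the press.

```bash
cat >> h.py <<'E'
def ray(f,u,v):
    R=np.array(f['R']);o=-R.T@f['t'];d=R.T@np.array([(u-f['cx'])/f['fx'],(v-f['cy'])/f['fy'],1]);return o,d
def hit(f,u,v,n,p):
    o,d=ray(f,u,v);return o+d*((np.array(p)-o)@n)/(d@n)
E
python3 - <<'E'
from h import *
N=np.array([-.643*np.cos(np.radians(12.2)),-.643*np.sin(np.radians(12.2)),.766])
for n,bh,bs,tb in (('top',(165,205,225,265),(222,258,370,408),(295,180,320,155)),('side',(138,162,293,322),(245,275,312,348),None)):
    f=grab(n);c=cloud(f);hsv=cv2.cvtColor(f['pixels'],cv2.COLOR_RGB2HSV).astype(int);H,S,V=[hsv[...,i] for i in range(3)]
    def comp(m,b):
        M=np.zeros(m.shape,np.uint8);M[b[0]:b[1],b[2]:b[3]]=m[b[0]:b[1],b[2]:b[3]]
        k,l,st,ce=cv2.connectedComponentsWithStats(M);i=1+st[1:,4].argmax();return l==i,ce[i],st[i]
    m,ce,st=comp((S>50)&(H<30)&(V>110),bh);print(n,'cork',ce,st,hit(f,*ce,N,[0,0,0]) if 0 else '', np.nanmedian(c[m],0))
    P=np.nanmean(c[m],0);print('  via plane',hit(f,*ce,N,P))
    m,ce,st=comp((S>150)&(H<20)&(V<(150 if n=='top' else 150)),bs);print(n,'seat',ce,st,np.nanmedian(c[m],0),hit(f,*ce,np.array([0,0,1.]),[0,0,28]))
    red=((H<6)|(H>174))&(S>180)&(V>90);m=red;v,u=np.nonzero(m);o,d=ray(f,u.mean(),v.mean());print('ball ray',o,d/np.linalg.norm(d),np.nanmedian(c[m],0))
    sole=(S>30)&(S<130)&(V>170);b=(165,262,365,420) if n=='top' else (230,280,310,405)
    m,ce,st=comp(sole,b);q=c[m];q=q[np.isfinite(q[:,0])&(q[:,2]>15)&(q[:,2]<45)];ev=np.linalg.svd(q[:,:2]-q[:,:2].mean(0))[2][0];print('sole',st,q.mean(0),np.degrees(np.arctan2(ev[1],ev[0])))
E
```

```text
top cork [244.20903955 186.31073446] [237 180  16  14 177]  [576.48546028 196.53427134 135.08529499]
  via plane [575.70643877 196.95323438 135.24117708]
top seat [407. 254.] [407 251   1   7   7] [ 3.84802113e+02 -2.87827949e+02  2.28358215e-01] [ 383.92911537 -283.30839821   28.        ]
ball ray [ 328.47428389  -32.61378298 1598.6638573 ] [ 0.20199262  0.03295169 -0.97883255] [631.12781535  16.22825565 132.4933321 ]
sole [ 377  174   30   79 1466] [ 533.17575613 -237.41156898   26.83114119] 173.3638644682907
side cork [304.29245283 149.23584906] [299 144  12  12 106]  [577.4449791  193.63848944 137.05505693]
  via plane [577.28368366 194.32396857 136.87320992]
side seat [329.80864198 259.21604938] [320 253  21  13 162] [ 424.76286593 -232.07845173   29.91024701] [ 427.06479005 -229.26478879   28.        ]
ball ray [ -101.09697859 -1171.3010804    895.32350993] [ 0.46144957  0.74345895 -0.48407963] [629.87360004   6.94920516 129.19383941]
sole [ 328  235   71   32 1021] [ 539.65656255 -242.49715918   29.67871667] 174.55334031631438
```

```bash
cat >> h.py <<'E'
from scipy.spatial.transform import Rotation as Ro
YAW=np.radians(13);cy,sy=np.cos(YAW),np.sin(YAW)
N=np.array([-.643*cy,-.643*sy,.766]);T=np.array([.766*cy,.766*sy,.643])
RN=np.column_stack([np.cross(T,-N),T,-N])
def rel(R1,R0): return Ro.from_matrix(R1@R0.T).as_rotvec(degrees=True)/60
E
python3 - <<'E'
from h import *
R0=Ro.from_euler('xyz',[-180,0,164.654],degrees=True).as_matrix()
print(rel(RN,R0), N,T)
b=np.array([632,14.5,122.]);p0=np.array([152.153,554.52,213.976])
for k in(60,18): print(k,b+N*k,(b+N*k-p0)/500)
print(Ro.from_matrix(RN).as_euler('xyz',degrees=True))
E
```

```text
[ 0.48403168 -0.50426768 -0.98382741] [-0.62651995 -0.14464353  0.766     ] [0.74636747 0.17231251 0.643     ]
60 [594.4088029    5.82138832 167.96      ] [ 0.88451161 -1.09739722 -0.092032  ]
18 [620.72264087  11.8964165  135.788     ] [ 0.93713928 -1.08524717 -0.156376  ]
[139.98904228   0.         103.        ]
```

Emit:
send_rows(motion=[[0.1,-0.1,0.15,0,0,-0.2,-1],[0.3,-0.3,0.2,0.1,-0.1,-0.5,-1],[0.4,-0.5,0.2,0.3,-0.3,-0.7,-1],[0.6,-0.7,0.2,0.484,-0.504,-0.984,-1],[0.75,-0.9,0.2,0.484,-0.504,-0.984,-1],[0.85,-1,0.1,0.484,-0.504,-0.984,-1],[0.85,-1,0.1,0.484,-0.504,-0.984,-1],[0.85,-1,0.1,0.484,-0.504,-0.984,-1],[0.85,-1,0.1,0.484,-0.504,-0.984,-1],[0.85,-1,0.1,0.484,-0.504,-0.984,-1],[0.85,-1,0.1,0.484,-0.504,-0.984,-1],[0.85,-1,0.1,0.484,-0.504,-0.984,-1],[0.85,-1,0.1,0.484,-0.504,-0.984,-1],[0.85,-1,0.1,0.484,-0.504,-0.984,-1],[0.85,-1,0.1,0.484,-0.504,-0.984,-1]])

```text
time_s: 2.08
ee_pos: [576.2, 55.8, 263.9]
ee_rot: [140.0, -0.0, 103.1]
force: [0.8, -0.5, 0.2]
gripper_width: 0.3
gripper_force: 0.0
```

Emit:
send_rows(motion=[[0.02,-0.097,-0.08,0,0,0,-1],[0.034,-0.097,-0.16,0,0,0,-1],[0.034,-0.097,-0.192,0,0,0,-1],[0.034,-0.097,-0.192,0,0,0,-1],[0.034,-0.097,-0.192,0,0,0,-1]])

```text
time_s: 2.7
ee_pos: [594.6, 7.0, 169.5]
ee_rot: [139.9, 0.0, 103.1]
force: [-0.5, -0.9, 0.0]
gripper_width: 0.4
gripper_force: 0.0
```

```bash
python3 - <<'E'
from h import *
a=grab('top');b=grab('side')
A=cv2.resize(a['pixels'][120:240,200:340],(560,480));B=cv2.resize(b['pixels'][60:260,250:400],(360,480))
cv2.imwrite('pics/p2.png',np.hstack([A[:,:420],B])[:,:,::-1])
print(env.state()['ee_pos'])
E
```

```text
[594.84371247   6.6690583  169.89833255]
```

View pics/p2.png

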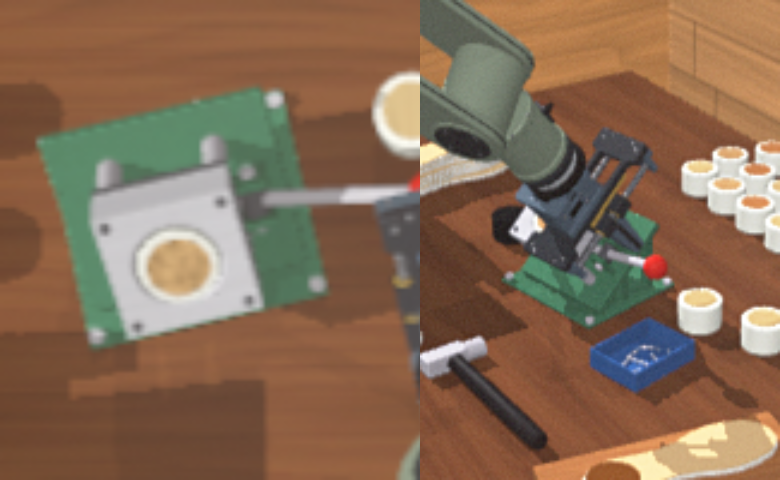

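p2 shows the shut fingertips just above the ball along the nest axis, with the ball at (655,267) and the nest clear.

Emit:
send_rows(motion=[[0.03,0.007,-0.037,0,0,0,-1],[0.055,0.013,-0.067,0,0,0,-1],[0.065,0.01,-0.078,0,0,0,-1],[0.075,0.007,-0.089,0,0,0,-1],[0.085,0.006,-0.1,0,0,0,-1],[0.094,0.004,-0.11,0,0,0,-1],[0.104,0.005,-0.121,0,0,0,-1],[0.113,0.005,-0.132,0,0,0,-1],[0.119,0.006,-0.14,0,0,0,-1],[0.125,0.006,-0.147,0,0,0,-1],[0.125,0.006,-0.147,0,0,0,-1]])

```text
time_s: 4.18
ee_pos: [657.9, 7.3, 96.5]
ee_rot: [139.8, 0.2, 102.8]
force: [-0.2, -2.3, 2.6]
gripper_width: 0.6
gripper_force: 1.5
```

Emit:
send_rows(motion=[[0.003,0.001,-0.004,0,0,0,-1],[0.006,0.0015,-0.008,0,0,0,-1],[0.006,0.0015,-0.008,0,0,0,-1]])

```text
time_s: 4.55
ee_pos: [661.0, 8.1, 92.6]
ee_rot: [139.8, 0.2, 102.8]
force: [-1.8, -4.8, 3.1]
gripper_width: 0.5
gripper_force: 2.5
```

Emit:
send_rows(motion=[[0.003,0.001,-0.004,0,0,0,-1],[0.005,0.0012,-0.006,0,0,0,-1],[0.005,0.0012,-0.006,0,0,0,-1]])

```text
time_s: 4.92
ee_pos: [663.5, 8.7, 89.6]
ee_rot: [139.8, 0.2, 102.8]
force: [-2.4, -4.9, 3.9]
gripper_width: 0.3
gripper_force: 2.7
```

Emit:
send_rows(motion=[[0.003,0.001,-0.004,0,0,0,-1],[0.006,0.002,-0.008,0,0,0,-1],[0.006,0.002,-0.008,0,0,0,-1]])

```text
time_s: 5.3
ee_pos: [664.6, 8.8, 88.5]
ee_rot: [139.7, 0.3, 102.8]
force: [-28.8, -11.5, 31.5]
gripper_width: 0.1
gripper_force: 22.1
```

```bash
python3 - <<'E'
from h import *
b=grab('side')
cv2.imwrite('pics/p3.png',cv2.resize(b['pixels'][110:220,260:400],(700,550))[:,:,::-1])
E
```

```text
(no output)
```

View pics/p3.png

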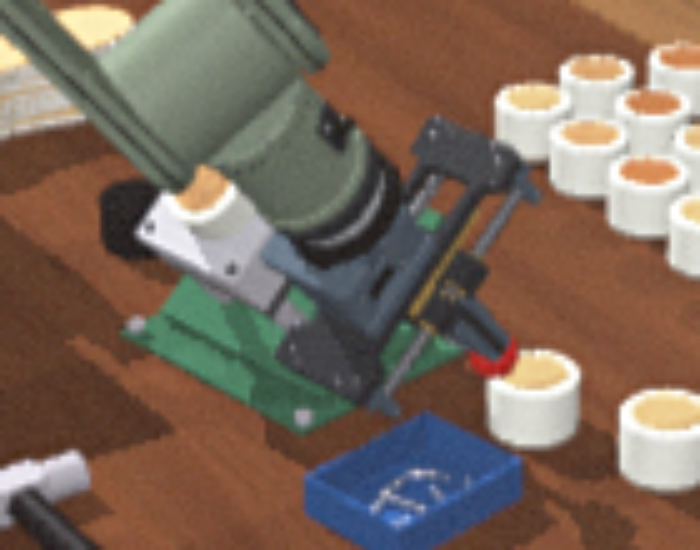

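p3 shows the ball at the bottom (490,355) against its stop, at 42 N, and the heel raised out of the nest at (205,205). I'll retract and measure the heel.

Emit:
send_rows(motion=[[-0.03,-0.007,0.037,0,0,0,-1],[-0.08,-0.02,0.1,0,0,0,-1],[-0.13,-0.04,0.17,0,0,0,0],[-0.17,-0.04,0.22,0,0,0,1],[-0.17,-0.04,0.22,0,0,0,1]])

```text
time_s: 5.98
ee_pos: [580.4, -8.5, 196.8]
ee_rot: [139.7, 0.1, 103.0]
force: [0.8, -0.6, 0.1]
gripper_width: 27.4
gripper_force: 0.0
```

```bash
python3 - <<'E'
from h import *
for n,bh in (('top',(150,215,215,280)),('side',(120,170,280,330))):
    f=grab(n,n+'4.png');c=cloud(f);hsv=cv2.cvtColor(f['pixels'],cv2.COLOR_RGB2HSV).astype(int);H,S,V=[hsv[...,i] for i in range(3)]
    M=np.zeros(S.shape,np.uint8);s=(slice(*bh[:2]),slice(*bh[2:]));M[s]=((S>50)&(H<30)&(V>110))[s]
    k,l,st,ce=cv2.connectedComponentsWithStats(M)
    for i in range(1,k):
        if st[i,4]<60: continue
        q=c[l==i];P=np.nanmedian(q,0);print(n,st[i],ce[i],P,hit(f,*ce[i],N,P),(P-[576.5,195.5,136])@N,(P-[576.5,195.5,136])@T)
    v=hsv[...,:]
    # seat
    for (lo,hi) in ((0,20),): 
        b=(slice(222,258),slice(370,408)) if n=='top' else (slice(245,275),slice(312,348))
        M=np.zeros(S.shape,np.uint8);M[b]=((V<185)&(S>150))[b] if n=='top' else ((S>150)&(V<150))[b]
        k,l,st,ce=cv2.connectedComponentsWithStats(M)
        for i in range(1,k):
            if st[i,4]>60: print(n,'seat',st[i],ce[i],hit(f,*ce[i],np.array([0,0,1.]),[0,0,28]))
    if n=='top': print(hsv[241,370:408:3].tolist())
E
```

```text
top [274 152   6  13  61] [276.91803279 157.08196721] [693.00101734 115.75257796  -1.10121929] [692.45665773 116.23070975  -1.45617163] -166.47479726460432 -14.944992751946728
top [215 173  65  42 942] [248.13375796 205.64755839] [5.32849572e+02 1.95424609e+02 2.00259590e-01] [536.52847743 204.01909276   4.83217095] -76.66383229915355 -119.91148338310805
top [237 184  16  14 180] [244.36111111 190.56111111] [560.4301759  193.28861986 153.39015603] [560.3950245  193.44531331 153.39099368] 23.708786767629725 -1.1931720826583145
top seat [380 231  23  19 296] [389.33783784 240.375     ] [ 425.30890425 -230.79790476   28.        ]
[[15, 145, 201], [15, 144, 202], [16, 148, 205], [15, 106, 187], [15, 172, 165], [15, 173, 165], [15, 173, 165], [15, 174, 166], [15, 173, 165], [15, 174, 166], [14, 123, 170], [15, 149, 199], [15, 146, 210]]
side [280 140  15   8  72] [286.06944444 142.81944444] [664.8524764  524.44968399   3.05248796] [662.82362185 526.98932084   1.87262397] -204.77282627245427 37.1403089327317
side [280 159  15  11  87] [285.11494253 165.89655172] [575.32977658 349.74401219   2.1077485 ] [574.56431423 353.40201154   2.17240712] -124.13869440992701 -60.38796187976568
```

Emit:
send_rows(motion=[[-0.05,0.1,0.02,0,0,0,1],[-0.1,0.2,0.023,0,0,0,1],[-0.121,0.3,0.023,0,0,0,1],[-0.121,0.382,0.023,0,0,0,1],[-0.121,0.382,0.023,0,0,0,1],[-0.121,0.382,0.023,0,0,0,1],[-0.121,0.382,0.023,0,0,0,1],[-0.121,0.382,0.023,0,0,0,1]])

```text
time_s: 7.08
ee_pos: [519.4, 182.2, 203.7]
ee_rot: [140.1, 0.0, 103.0]
force: [0.6, 0.2, -0.1]
gripper_width: 91.4
gripper_force: 0.0
```

```bash
python3 - <<'E'
from h import *
a=grab('top');b=grab('side')
A=cv2.resize(a['pixels'][110:240,190:300],(440,520));B=cv2.resize(b['pixels'][80:210,260:350],(360,520))
cv2.imwrite('pics/p5.png',np.hstack([A,B])[:,:,::-1])
s=env.state();print(s['ee_pos'],s['ee_rot'],s['gripper_width'],s['qpos'])
E
```

```text
[519.66177275 181.60906443 204.25014595] [ 1.40085511e+02 -5.70887252e-03  1.02932940e+02] 91.0075263316282 [ 21.34260013   1.77830024 125.04683428 -21.87806758  14.57384826
  27.71068482]
```

View pics/p5.png

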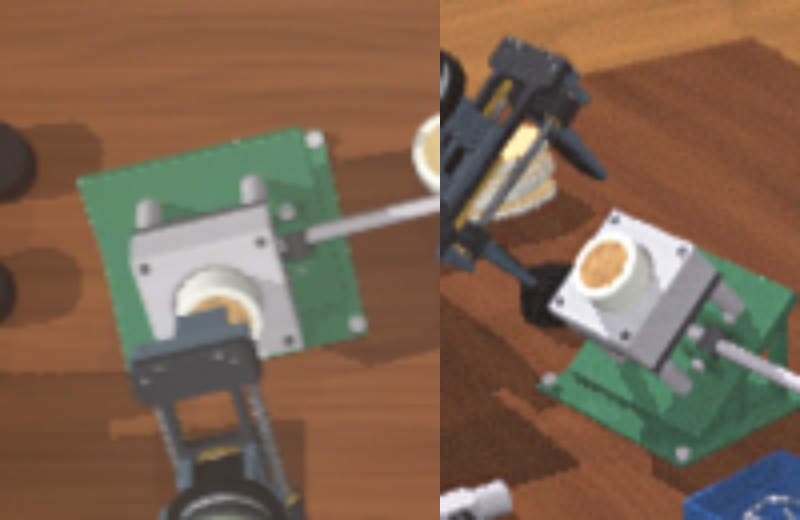

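p5 shows the raised heel at (219,300) and (612,270), centred between the open fingers, with the lever staying down. I'll descend and grip.

Emit:
send_rows(motion=[[0.03,0.007,-0.037,0,0,0,1],[0.06,0.014,-0.073,0,0,0,1],[0.085,0.02,-0.104,0,0,0,1],[0.1,0.023,-0.122,0,0,0,1],[0.107,0.0245,-0.13,0,0,0,1],[0.107,0.0245,-0.13,0,0,0,1],[0.107,0.0245,-0.13,0,0,0,1]])

```text
time_s: 8.05
ee_pos: [573.3, 194.0, 140.1]
ee_rot: [140.0, -0.0, 102.9]
force: [0.1, 0.6, -0.4]
gripper_width: 91.0
gripper_force: 0.0
```

Emit:
send_rows(motion=[[0,0,0,0,0,0,0.3],[0,0,0,0,0,0,-0.2],[0,0,0,0,0,0,-0.2],[0,0,0,0,0,0,-1],[0,0,0,0,0,0,-1],[0,0,0,0,0,0,-1],[0,0,0,0,0,0,-1]], squeeze=30)

```text
time_s: 8.93
ee_pos: [573.2, 194.7, 140.1]
ee_rot: [140.0, -0.0, 103.0]
force: [-1.5, -0.6, 1.6]
gripper_width: 59.3
gripper_force: 30.0
```

Emit:
send_rows(motion=[[-0.013,-0.003,0.016,0,0,0,-1],[-0.03,-0.007,0.037,0,0,0,-1],[-0.055,-0.013,0.067,0,0,0,-1],[-0.08,-0.018,0.1,0,0,0,-1],[-0.11,-0.025,0.15,0,0,0,-1],[-0.12,-0.028,0.2,0,0,0,-1],[-0.12,-0.028,0.2,0,0,0,-1],[-0.12,-0.028,0.2,0,0,0,-1]])

```text
time_s: 9.93
ee_pos: [512.5, 180.3, 238.4]
ee_rot: [140.1, 0.0, 103.0]
force: [0.8, -0.3, -2.0]
gripper_width: 59.4
gripper_force: 30.0
```

```bash
python3 - <<'E'
from h import *
# upright: tool down, radial closing (j6~0) at seat (426,-230): yaw of tool y = azimuth of seat
az=np.degrees(np.arctan2(-230,426.2));print(az)
for a in (az,13,-5):
    y=np.array([np.cos(np.radians(a)),np.sin(np.radians(a)),0]);z=np.array([0,0,-1.]);R=np.column_stack([np.cross(y,z),y,z])
    print(a,rel(R,RN))
E
```

```text
-28.353639725030835
-28.353639725030835 [ 0.09097801  0.67494429 -0.66050497]
13 [-1.50008452e-01  6.49757991e-01 -4.67804977e-17]
-5 [-0.04670252  0.66787722 -0.2876691 ]
```

Emit:
send_rows(motion=[[-0.02,-0.1,0,0.015,0.11,-0.11,-1],[-0.05,-0.2,0,0.03,0.22,-0.22,-1],[-0.07,-0.3,0,0.045,0.34,-0.33,-1],[-0.1,-0.4,0,0.06,0.45,-0.44,-1],[-0.12,-0.5,0,0.075,0.56,-0.55,-1],[-0.14,-0.6,-0.05,0.091,0.675,-0.66,-1],[-0.16,-0.7,-0.1,0.091,0.675,-0.66,-1],[-0.174,-0.8,-0.2,0.091,0.675,-0.66,-1],[-0.174,-0.821,-0.28,0.091,0.675,-0.66,-1],[-0.174,-0.821,-0.28,0.091,0.675,-0.66,-1],[-0.174,-0.821,-0.28,0.091,0.675,-0.66,-1],[-0.174,-0.821,-0.28,0.091,0.675,-0.66,-1],[-0.174,-0.821,-0.28,0.091,0.675,-0.66,-1]])

```text
time_s: 11.55
ee_pos: [427.1, -229.7, 101.3]
ee_rot: [179.9, -0.0, 61.7]
force: [-0.4, 0.1, 0.5]
gripper_width: 59.1
gripper_force: 30.0
```

```bash
python3 - <<'E'
from h import *
a=grab('top');b=grab('side')
A=cv2.resize(a['pixels'][160:290,350:440],(360,520));B=cv2.resize(b['pixels'][170:300,290:400],(440,520))
cv2.imwrite('pics/p6.png',np.hstack([A,B])[:,:,::-1]);cv2.imwrite('pics/s6.png',b['pixels'][:,:,::-1])
s=env.state();print(s['ee_pos'],s['ee_rot'],s['gripper_width'])
# project expected heel bottom centre into side for comparison
R,t=np.array(b['R']),b['t']
for dz in(-20,0,20):
    X=R@(np.array(s['ee_pos'])+[0,0,dz])+t;u,v=X[0]/X[2]*b['fx']+b['cx'],X[1]/X[2]*b['fy']+b['cy'];print(dz,u,v,(u-290)*4+360,(v-170)*4)
E
```

```text
[ 426.68545385 -229.66462703  100.91173116] [ 1.79903088e+02 -1.17319327e-02  6.17157071e+01] 59.380831140548224
-20 329.4037012253101 243.49797759743737 517.6148049012404 293.9919103897495
0 329.2648192012421 237.3379235272725 517.0592768049685 269.35169410909
20 329.12374738967895 231.08074234895096 516.4949895587158 244.32296939580385
```

View pics/p6.png

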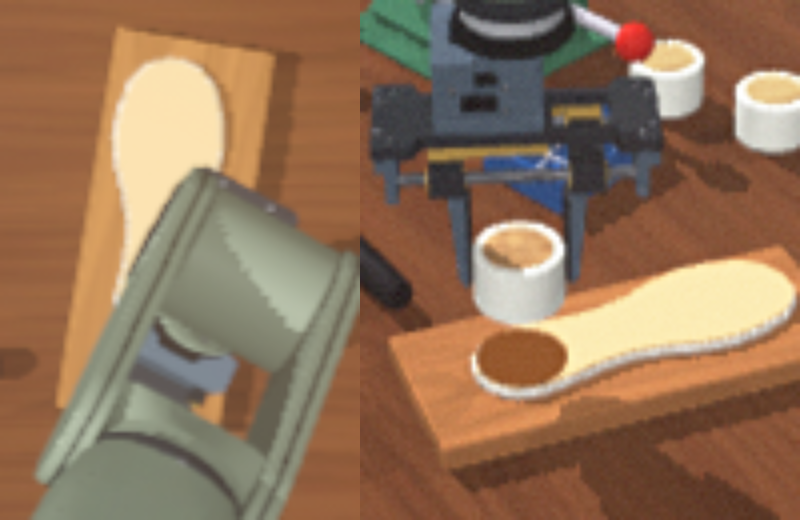

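p6 shows the heel held upright at (519,272), cap up, directly over the mark at (521,357). I'll get the exact offset from the same side image.

```bash
python3 - <<'E'
from h import *
p=cv2.imread('pics/s6.png');hsv=cv2.cvtColor(p,cv2.COLOR_BGR2HSV).astype(int);H,S,V=[hsv[...,i] for i in range(3)]
for v in (236,239,242,245): print(v,[(u,S[v,u],V[v,u]) for u in list(range(315,322))+list(range(338,345))])
m=np.zeros(S.shape,bool);m[245:275,312:348]=((S>150)&(V<150))[245:275,312:348];v,u=np.nonzero(m);print(u.min(),u.max(),u.mean(),v.min(),v.max())
E
```

```text
236 [(315, np.int64(62), np.int64(103)), (316, np.int64(58), np.int64(96)), (317, np.int64(21), np.int64(60)), (318, np.int64(18), np.int64(141)), (319, np.int64(11), np.int64(193)), (320, np.int64(7), np.int64(214)), (321, np.int64(8), np.int64(204)), (338, np.int64(12), np.int64(219)), (339, np.int64(15), np.int64(173)), (340, np.int64(17), np.int64(153)), (341, np.int64(23), np.int64(76)), (342, np.int64(9), np.int64(58)), (343, np.int64(54), np.int64(99)), (344, np.int64(50), np.int64(107))]
239 [(315, np.int64(45), np.int64(102)), (316, np.int64(68), np.int64(101)), (317, np.int64(29), np.int64(61)), (318, np.int64(13), np.int64(138)), (319, np.int64(8), np.int64(189)), (320, np.int64(11), np.int64(202)), (321, np.int64(10), np.int64(205)), (338, np.int64(10), np.int64(173)), (339, np.int64(13), np.int64(163)), (340, np.int64(12), np.int64(153)), (341, np.int64(50), np.int64(96)), (342, np.int64(13), np.int64(59)), (343, np.int64(54), np.int64(95)), (344, np.int64(51), np.int64(100))]
242 [(315, np.int64(154), np.int64(141)), (316, np.int64(136), np.int64(122)), (317, np.int64(1
[... 262 characters left out ...]
(162)), (341, np.int64(68), np.int64(142)), (342, np.int64(149), np.int64(139)), (343, np.int64(159), np.int64(135)), (344, np.int64(150), np.int64(136))]
245 [(315, np.int64(144), np.int64(142)), (316, np.int64(152), np.int64(138)), (317, np.int64(156), np.int64(137)), (318, np.int64(92), np.int64(155)), (319, np.int64(5), np.int64(215)), (320, np.int64(10), np.int64(200)), (321, np.int64(9), np.int64(202)), (338, np.int64(9), np.int64(171)), (339, np.int64(9), np.int64(171)), (340, np.int64(13), np.int64(175)), (341, np.int64(137), np.int64(223)), (342, np.int64(155), np.int64(226)), (343, np.int64(149), np.int64(226)), (344, np.int64(153), np.int64(223))]
314 346 329.4025157232704 245 274
```

Emit:
send_rows(motion=[[0,0,-0.04,0,0,0,-1],[0,0,-0.07,0,0,0,-1],[0,0,-0.088,0,0,0,-1],[0,0,-0.096,0,0,0,-1],[0,0,-0.096,0,0,0,-1],[0,0,-0.096,0,0,0,-1]], squeeze=40)

```text
time_s: 12.4
ee_pos: [426.5, -230.1, 52.5]
ee_rot: [179.9, -0.0, 61.7]
force: [0.6, -0.1, -0.8]
gripper_width: 59.0
gripper_force: 40.0
```

Emit:
send_rows(motion=[[0,0,-0.002,0,0,0,-1],[0,0,-0.004,0,0,0,-1],[0,0,-0.004,0,0,0,-1]])

```text
time_s: 12.78
ee_pos: [426.5, -230.1, 51.3]
ee_rot: [179.9, -0.0, 61.7]
force: [-1.0, 2.0, 9.0]
gripper_width: 59.5
gripper_force: 40.0
```

Emit:
send_rows(motion=[[0,0,-0.001,0,0,0,-1],[0,0,-0.0015,0,0,0,-1],[0,0,-0.0015,0,0,0,-1]])

```text
time_s: 13.15
ee_pos: [426.6, -230.0, 51.2]
ee_rot: [179.9, -0.0, 61.7]
force: [-1.8, 1.3, 15.0]
gripper_width: 59.1
gripper_force: 40.0
```

Emit:
send_rows(motion=[[0,0,-0.0012,0,0,0,-1],[0,0,-0.0012,0,0,0,-1]])

```text
time_s: 13.4
ee_pos: [426.6, -230.1, 51.2]
ee_rot: [179.9, -0.0, 61.7]
force: [-3.3, 2.1, 19.4]
gripper_width: 59.4
gripper_force: 40.0
```

Emit:
send_rows(motion=[[0,0,0,0,0,0,-1],[0,0,0,0,0,0,-1],[0,0,0,0,0,0,-1],[0,0,0,0,0,0,-1],[0,0,0,0,0,0,-1],[0,0,0,0,0,0,-1],[0,0,0,0,0,0,-1],[0,0,0,0,0,0,-1],[0,0,0,0,0,0,-1],[0,0,0,0,0,0,-1],[0,0,0,0,0,0,-1],[0,0,0,0,0,0,-1]])

```text
time_s: 14.9
ee_pos: [426.6, -230.1, 51.2]
ee_rot: [179.9, -0.0, 61.7]
force: [-3.9, 2.7, 19.7]
gripper_width: 59.4
gripper_force: 40.0
```

Emit:
send_rows(motion=[[0,0,0.002,0,0,0,-1],[0,0,0.004,0,0,0,-1],[0,0,0.004,0,0,0,-0.2],[0,0,0.004,0,0,0,0.8],[0,0,0.004,0,0,0,1],[0,0,0.004,0,0,0,1],[0,0,0.004,0,0,0,1],[0,0,0.004,0,0,0,1]])

```text
time_s: 15.9
ee_pos: [426.1, -229.9, 50.5]
ee_rot: [-180.0, -0.0, 61.7]
force: [0.9, -0.3, 0.4]
gripper_width: 91.5
gripper_force: 0.0
```

Emit:
send_rows(motion=[[0,0,0.05,0,0,0,1],[0,0,0.12,0,0,0,1],[0,0,0.24,0,0,0,1],[-0.05,0.1,0.34,0,0,0,1],[-0.1,0.2,0.4,0,0,0,1],[-0.15,0.3,0.4,0,0,0,1],[-0.15,0.4,0.4,0,0,0,1],[-0.15,0.4,0.4,0,0,0,1],[-0.15,0.4,0.4,0,0,0,1]])

```text
time_s: 17.02
ee_pos: [351.3, -30.2, 250.6]
ee_rot: [180.0, 0.0, 61.7]
force: [0.0, -0.5, 0.5]
gripper_width: 91.2
gripper_force: 0.0
```

```bash
python3 - <<'E'
from h import *
a=grab('top','t7.png');b=grab('side','s7.png')
A=cv2.resize(a['pixels'][160:270,355:430],(375,550),interpolation=2);B=cv2.resize(b['pixels'][200:300,300:375],(412,550),interpolation=2)
cv2.imwrite('pics/p7.png',np.hstack([A,B])[:,:,::-1])
for f in(a,b):
    R,t=np.array(f['R']),f['t']
    for P in ([426.2,-230,28],[426.2,-230,68]):
        X=R@np.array(P)+t;print(X[0]/X[2]*f['fx']+f['cx'],X[1]/X[2]*f['fy']+f['cy'])
E
```

```text
389.06859852459917 240.08237734918845
390.74675798333055 239.2347298228929
329.6668340893741 259.4702451122322
329.39657380898666 247.5494169104222
```

View pics/p7.png

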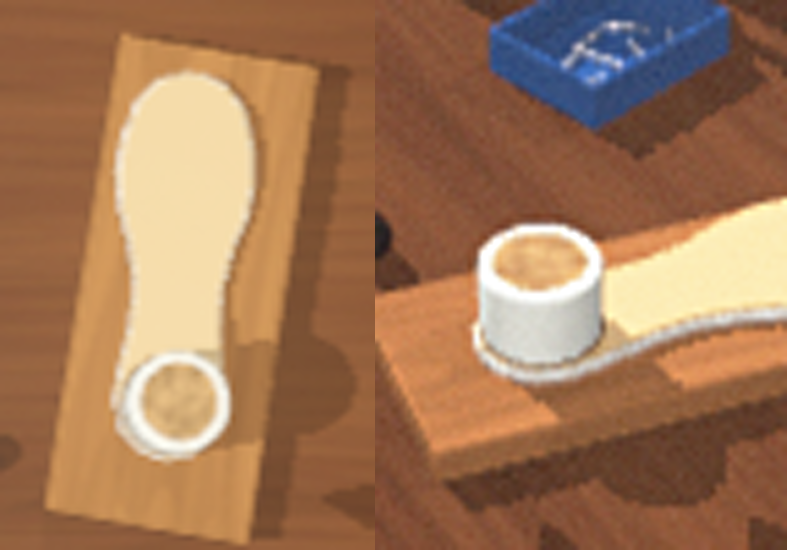

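p7 shows the heel upright, cap up, on the sole's heel end at (180,405) and (540,290), covering the mark. I'll check the centring numerically.

```bash
python3 - <<'E'
from h import *
z=np.array([0,0,1.])
for n in('top','side'):
    f=grab(n);hsv=cv2.cvtColor(f['pixels'],cv2.COLOR_RGB2HSV).astype(int);H,S,V=[hsv[...,i] for i in range(3)]
    b=(slice(225,256),slice(376,403)) if n=='top' else (slice(238,258),slice(320,340))
    for nm,c in (('cork',(S>60)&(S<140)),('white',(S<35)&(V>140))):
        M=np.zeros(S.shape,np.uint8);M[b]=c[b]
        k,l,st,ce=cv2.connectedComponentsWithStats(M);i=1+st[1:,4].argmax()
        print(n,nm,st[i],ce[i],hit(f,*ce[i],z,[0,0,68]))
E
```

```text
top cork [383 233  15  15 177] [390.37288136 239.76836158] [ 424.62542399 -228.85644264   68.        ]
top white [380 231  21  20 139] [389.1294964  240.96402878] [ 421.1036239  -225.09452058   68.        ]
side cork [322 243  17  10 137] [329.54014599 247.25547445] [ 427.1581092  -229.10038499   68.        ]
side white [320 241  20  17 167] [329.62275449 251.76047904] [ 417.72257944 -245.83025751   68.        ]
```

```bash
python3 -c "
from h import *
print(env.job_done())"
```

```text
the job is handed in; nothing more can be done
None
```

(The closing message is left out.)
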